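# Mount the carrier sleeve on a bench mixer and latch it down

## Task

Push the blue carrier sleeve, foot flange down, onto the mixer's square drive, turning it to and fro as needed until the square bore finds the drive and it slides down fully home with its flange flat on the deck. Then swing the red latch bar over the flange until it rests in its catch, and let go. Leave the other things on the bench where they are.

Things in the scene. Friction and masses are not known exactly. Their poses are not given: they have to be found in the camera images.
- mixer: White bench mixer, fixed to the worktop: housing 120 mm deep (x from -52 to +68) and 176 mm wide (y), with a flat metal deck 60 mm above the worktop. Origin on the worktop under the vertical axis of the drive; z up, -x towards its front panel.
- drive_axis (a point): Foot of the steel drive on the mixer's deck, on its axis, 60 mm above the worktop; axes as the mixer's. The drive is a square post 28 x 28 mm, 32 mm high, edges rounded 1.5 mm, with a round nose 28 mm in diameter on top, tapered at its end, reaching 44 mm above the deck in all. A sleeve that is home has its origin here.
- drive_shoulder (a point): Top of the square post on its axis, 92 mm above the worktop; axes as the mixer's, NOT the drive's. The square stands turned to any angle, which is not reported; a stiff gearbox holds it (to 0.8 N m). The nose enters the bore at any sleeve angle, and the sleeve then rests with its origin here; only within about 7 degrees of the right angle, which repeats every 90 degrees, does it go on down.
- sleeve: Blue carrier sleeve, loose, about 0.25 kg (varies), standing upright on its flange: round tube 50 mm outside diameter, 120 mm high, with an aluminium foot flange 90 mm in diameter, 6 mm thick. In its lowest 35 mm the bore is square, 31.4 mm across flats (1.7 mm clearance each side on the drive), flats facing its own +-x and +-y. Origin at the centre of its underside, z up the tube.
- sleeve_top (a point): Centre of the sleeve's open top, 120 mm above its underside; the bore is 44 mm round here. Grip the sleeve round the outside of the blue tube, from above.
- latch (a joint): Angle of the red latch bar in rad: 0 = closed, level across the front of the flange in the catch; grows as the bar swings up and back to the mixer's +y side; starts open at about 2. Stays where it is left (friction 0.11 N m, weight 0.05 N m). Bar 10 mm wide, 9 mm thick; closed it passes 3 mm above the flange of a sleeve that is home; with the bar closed no sleeve can go on. A light knock moves it.
- latch_hinge (a point): Point on the hinge line of the latch, which runs along the mixer's x; at x -38, y +62, z 73.5 mm in the mixer's frame; axes as the mixer's. The bar swings in the plane x = -38 mm.
- catch (a point): Catch of the latch: between two dark steel cheeks on the deck, at x -38, y -60, z 73.5 mm in the mixer's frame.
- latch_peg (a point): Where to hold the latch: on the axis of a black peg, 12 mm in diameter, that sticks out 50 mm from the bar's end towards the mixer's -x; 25 mm from the bar, 25 mm from the peg's tip, 134 mm from the hinge line. In the mixer's frame: x -68, y 62 - 134 cos(latch), z 73.5 + 134 sin(latch) mm. The peg may turn between the fingers as the bar swings.
- amber_bottle: Bystander: amber glass bottle with black cap, 45 mm diameter, 90 mm high, loose; origin at the centre of its underside. It and the sleeve may have changed places.
- sample_tube: Bystander: capped 50 ml tube with blue cap, 33 mm diameter, 115 mm high, standing loose on the right; origin at the centre of its underside.
- tape: Bystander: roll of tan tape lying flat, 66 mm diameter, 18 mm high, loose; origin under its centre.
- timer: Bystander: small white bench timer, 62 x 68 x 18 mm, lying loose near the front edge; origin under its centre.
- slide_box: Bystander: blue slide box, 91 x 95 x 34 mm, loose, on the right; origin under its centre.
Not all that is in view belongs to the job. What is shaped like the sleeve but yellow is not meant.

How it is judged (in metres and radians):
On the way, in this order (a step that is already met when the one before it is completed fails the run):
1. the sleeve is home on the drive, flange on the deck, with the latch still open (z of sleeve in the frame of mixer between 0.055 and 0.0635 m and horizontal distance between sleeve and mixer below 0.004 m and angle between sleeve's own z axis and vertical below 0.06 rad and value of joint latch above 0.5 rad), for 0.2 s.
2. the latch bar is swung over the flange into its catch (z of sleeve in the frame of mixer between 0.055 and 0.0635 m and horizontal distance between sleeve and mixer below 0.004 m and angle between sleeve's own z axis and vertical below 0.06 rad and value of joint latch below 0.06 rad), for 0.2 s.
At the end, for the whole second after the job is handed in: The sleeve stands upright (within 0.06 rad) and still on the mixer's drive, centred within 4 mm, its underside within 3.5 mm of the deck, and the latch bar lies in its catch (latch below 0.06 rad) (all of step 2 and linear speed of sleeve below 0.02 m/s); the robot touches nothing.
It fails at once if the amber bottle is pushed more than 40 mm from its place or knocked over (distance of amber_bottle from where it was at the start of the episode above 0.04 m or angle between amber_bottle's own z axis and vertical above 0.5 rad).
It fails at once if the sample tube is pushed more than 40 mm from its place or knocked over (distance of sample_tube from where it was at the start of the episode above 0.04 m or angle between sample_tube's own z axis and vertical above 0.5 rad).
It fails at once if the tape roll is pushed more than 40 mm from its place (distance of tape from where it was at the start of the episode above 0.04 m).
It fails at once if the timer is pushed more than 40 mm from its place (distance of timer from where it was at the start of the episode above 0.04 m).
It fails at once if the slide box is pushed more than 40 mm from its place (distance of slide_box from where it was at the start of the episode above 0.04 m).
It also fails if it takes over 67 s, if anything falls off the work surface, if the arm or the gripper's body presses on something with over 40 N, if the wrist force passes 120 N, or if a joint passes its speed limit or range.

## Robot

A 7-joint arm with a two-finger parallel gripper is mounted at the origin on a cart in front of the work surface, level with it; the furniture and walls round the work are solid. World frame = base frame: x ahead of the robot, y to its left, z up, the work surface at z = 0. Lengths are in m, angles in degrees, forces in N, time in s.
With the tool pointing down it reaches from about 0.425 to 0.875 m from the base axis. Payload 4.7 kg.
Tool frame: the origin (TCP) lies on the mounting face of the last link; the fingertips stand 182 mm ahead of it and the grasp point (between the pads) lies 164 mm ahead of it; z points along the fingers, y is the line along which they close (so a half turn about z gives the same grasp; the last joint's range is limited). The gripper opens to 87 mm and grips with 3 to 60 N. Pads are 19 mm wide; open, the fingers measure 117 mm over their backs; the gripper's body (75 mm by 190 mm) begins 51 mm behind the grasp point.
Start: joints at [75.579, 18.392, -4.016, 83.108, 1.295, 78.541, -3.26], TCP at [0.171, -0.627, 0.405] pointing down, gripper open.
Joint ranges: [-163.93, 163.93], [-17.29, 119.83], [-79.2, 71.16], [3.27, 140.29], [-89.18, 269.18], [5.43, 117.66], [-154.24, 154.24]. Speed limits (degrees/s): [147.25, 147.25, 180, 180, 180, 180, 180].

## Interface

Orientations are given as [roll, pitch, yaw] about the fixed x, y, z axes, in that order (R = Rz(yaw) Ry(pitch) Rx(roll)).
In Python, from cell import env gives the robot as it stands.
- The arm moves only by the tool servo_tool, never from a script. Its argument "plan" is a list of rows, each an object with "xyz": the shift along the tool's x, y, z in cm, a list of three; "twist": the turn, a rotation vector about the tool's x, y, z in degrees, a list of three; "jaw": the closure, from 0 (fully open) to 1 (shut). In form: [{"xyz": [x, y, z], "twist": [wx, wy, wz], "jaw": jaw}, ...]. A call has 1 to 10 rows; each row is the pose to reach, as a shift and turn from the pose commanded when the call began, along the tool's axes at that moment; what a row does not reach only later rows make up. A row lasts 1/12 s, in which the tool goes at most 41.7 mm and 7.16 degrees, less where a joint would pass 70% of its speed; a pose out of reach is approached as far as the arm can. A call with a gripper value outside its range is refused whole. The fingers move at their own pace and stop on an object; "newtons" is the grip in N (left out, the last holds). Time passes only in rows, so rows that repeat a pose let the fingers close. It gives the time, the measured TCP pose, the force, the opening and the grip force at its end, in the units of the state.
- env.get_obs(): the state, without advancing time (a new reading comes with each control period).
- env.read_camera(name): name is "side" or "top"; returns a dict with "img" (480x640x3 uint8, red, green, blue), "camera_matrix" (3x3 intrinsics, pixels), "R" (3x3) and "t" (3): a world point X has camera coordinates R X + t. Camera axes: x right, y down, z forward; pixel columns grow to the right and rows downward; lengths in m; the calibration is good to about 2 mm. A picture is of the moment at which its call begins. There is no depth.
- env.sign_off(): hands the job in; it is judged then, once.
The state is a dict: "time_s": time; "qpos": joint angles; "joint_velocities": joint speeds; "effort": joint torques, N m; "tool_pos": TCP position; "tool_rot": TCP orientation; "force": force on the tool from outside, world axes, zero at the start; "wrist_torque": the same for the moment, N m; "grip_width": finger opening in m; "grasp_force": force on a finger pad.
Only numpy, scipy, OpenCV 4.12 (cv2) and the standard library are available. Lean on these libraries where they do the work, as an engineer would, in place of code of your own. Each camera call takes 0.05 s, during which the arm holds its last target. There are 200 camera calls.

## Working session

There is one attempt and no reset: what is moved stays moved. The work goes in short steps, Python scripts to look and compute and a tool call to move; the robot and the scene stay as the last step left them, time stands still between calls to the robot, and variables do not carry over. Pictures are saved under pics/ and viewed, at most 11 in all, crops included, and the job is handed in when it is done.

Besides the shell and the picture viewer there is one more tool, called after "Request:" by a JSON object that holds its "api" and its "payload", one argument or row to a line. servo_tool: Moves the arm, as the interface text tells. Its arguments: {"type":"object","properties":{"plan":{"type":"array","items":{"type":"object","properties":{"xyz":{"type":"array","items":{"type":"number"}},"twist":{"type":"array","items":{"type":"number"}},"jaw":{"type":"number"}}}},"newtons":{"type":"number"}},"required":["plan"]}

```bash
ls; mkdir -p pics; python3 - <<'E'
from cell import env
import cv2,pickle
d={}
for n in("side","top"):
    c=env.read_camera(n);d[n]=c
    cv2.imwrite(f"pics/{n}0.png",c["img"][:,:,::-1])
    print(n,c["camera_matrix"].tolist(),c["R"].round(4).tolist(),c["t"])
pickle.dump(d,open("c0.pkl","wb"))
o=env.get_obs();print(o)
E
```

```text
pics
side [[606.9233545428312, 0.0, 328.989565574753], [0.0, 606.9233545428312, 243.49580150958758], [0.0, 0.0, 1.0]] [[-0.9962, -0.0857, -0.0152], [-0.0189, 0.3846, -0.9229], [0.0849, -0.9191, -0.3848]] [0.49551755 0.11895452 1.28468694]
top [[474.4548230631273, 0.0, 323.6735803505394], [0.0, 474.4548230631273, 232.0684874436636], [0.0, 0.0, 1.0]] [[-0.0349, -0.9994, -0.002], [-0.9767, 0.0346, -0.212], [0.2119, -0.0055, -0.9773]] [-0.08553869  0.54893969  1.35379118]
{'time_s': 0.1, 'qpos': array([75.57919491, 18.43494462, -4.01680607, 83.16687922,  1.29448846,
       78.54401708, -3.2608164 ]), 'joint_velocities': array([-0.02300547, -0.16242762,  0.07626301, -0.25885544,  0.0154931 ,
        0.06033786, -0.00802253]), 'effort': array([-1.14330489e-04, -4.92573488e+01, -4.05832725e-01, -3.13398671e+01,
       -6.42616977e-02,  3.94414819e-02,  5.44731927e-05]), 'tool_pos': array([ 0.17066975, -0.62699894,  0.40377836]), 'tool_rot': array([-1.79899372e+02,  4.68334461e-03,  1.52306720e+01]), 'force': array([ 0.453551  ,  0.23026949, -0.19125043]), 'wrist_torque': array([-0.04911605,  0.05203248, -0.03586932]), 'grasp_force': 0.0, 'grip_width': 0.08675318412195757}
```

View pics/side0.png

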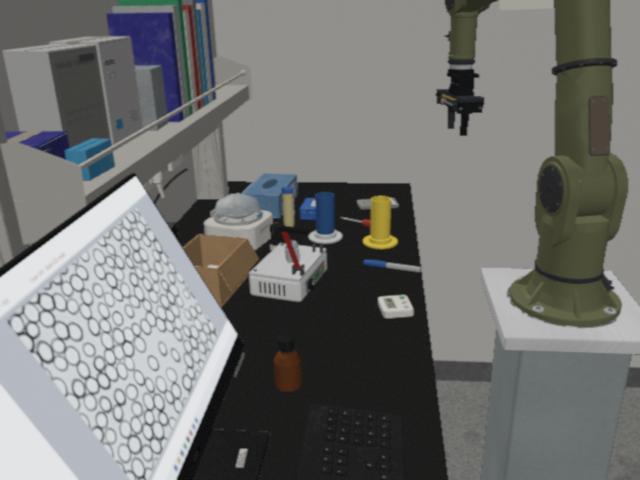

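View pics/top0.png

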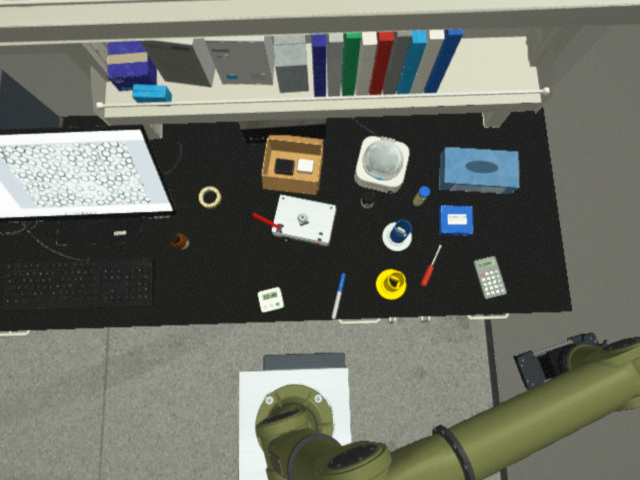

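```bash
python3 - <<'E'
import cv2
a=cv2.imread("pics/top0.png")[175:275,260:420];cv2.imwrite("pics/topc.png",cv2.resize(a,None,fx=5,fy=5,interpolation=cv2.INTER_CUBIC))
a=cv2.imread("pics/side0.png")[185:305,240:400];cv2.imwrite("pics/sidec.png",cv2.resize(a,None,fx=5,fy=5,interpolation=cv2.INTER_CUBIC))
E
```

```text
(no output)
```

View pics/topc.png

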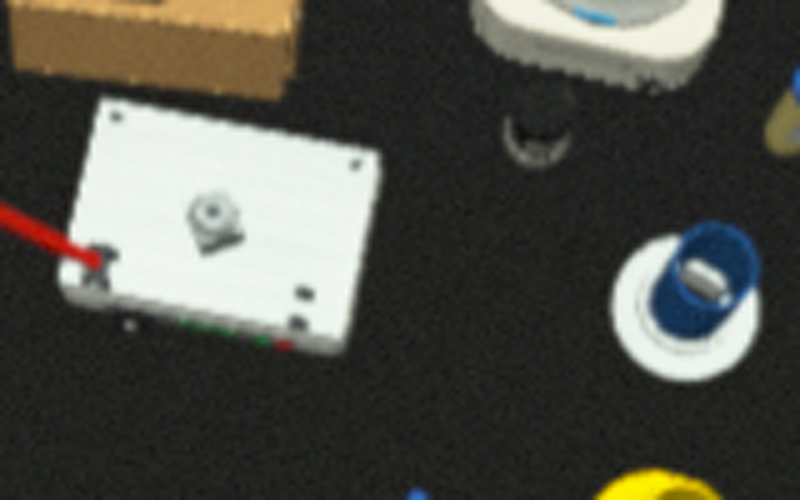

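View pics/sidec.png

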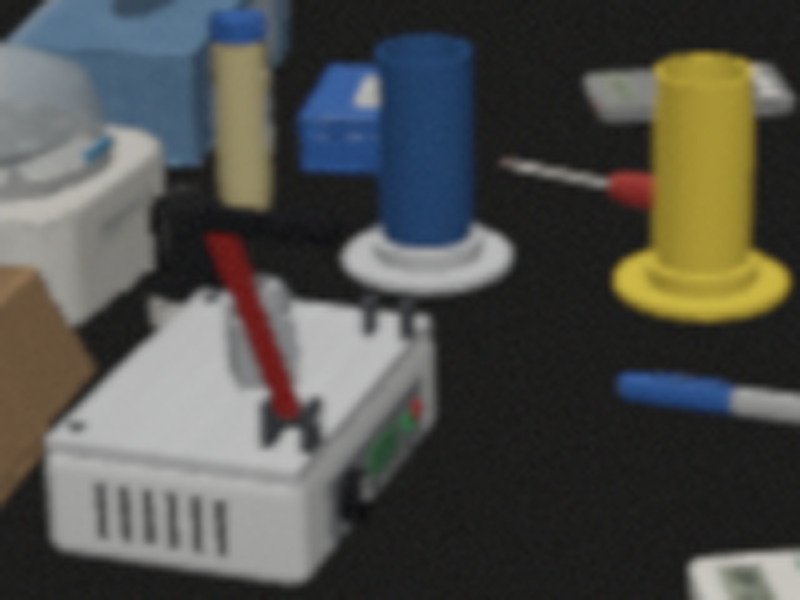

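```bash
cat > h.py <<'E'
import numpy as np,pickle
d=pickle.load(open("c0.pkl","rb"))
def ray(n,u,v,z):
    c=d[n];K,R,t=c["camera_matrix"],np.array(c["R"]),np.array(c["t"])
    C=-R.T@t;r=R.T@np.linalg.solve(K,[u,v,1]);return C+r*(z-C[2])/r[2]
def proj(n,X):
    c=d[n];p=c["camera_matrix"]@(np.array(c["R"])@np.array(X)+c["t"]);return p[:2]/p[2]
T=lambda u,v,z:ray("top",260+u/5,175+v/5,z).round(4)
S=lambda u,v,z:ray("side",240+u/5,185+v/5,z).round(4)
E
python3 - <<'E'
from h import *
print("top corners",T(100,100,.06),T(380,152,.06),T(62,285,.06),"nose",T(212,208,.104),"base",T(217,232,.075))
print("catch cheeks",T(305,293,.075),T(298,323,.075),"hinge",T(98,265,.075))
print("deck screws",T(116,117,.06),T(355,165,.06))
print("sleeve fl",T(685,308,.006),T(610,308,.006),T(760,308,.006),T(685,382,.006),T(685,234,.006),"top",T(718,264,.12),T(678,264,.12),T(760,264,.12))
print("side nose",S(265,285,.104),"sleeve fl",S(428,258,.006),"top",S(425,47,.12), S(375,47,.12),S(473,47,.12))
print("strip",T(680,265,.035),T(728,300,.035))
E
```

```text
top corners [0.6647 0.0233 0.06  ] [ 0.6261 -0.1447  0.06  ] [0.5509 0.0477 0.06  ] nose [ 0.5838 -0.0445  0.104 ] base [ 0.5765 -0.0459  0.075 ]
catch cheeks [ 0.5377 -0.0967  0.075 ] [ 0.5199 -0.092   0.075 ] hinge [0.5589 0.0247 0.075 ]
deck screws [0.6537 0.0138 0.06  ] [ 0.6186 -0.1294  0.06  ]
sleeve fl [ 0.5347 -0.3305  0.006 ] [ 0.5364 -0.2843  0.006 ] [ 0.5331 -0.3768  0.006 ] [ 0.4885 -0.3274  0.006 ] [ 0.5816 -0.3337  0.006 ] top [ 0.5367 -0.3325  0.12  ] [ 0.5375 -0.3097  0.12  ] [ 0.5359 -0.3564  0.12  ]
side nose [ 0.5784 -0.0398  0.104 ] sleeve fl [ 0.5336 -0.3164  0.006 ] top [ 0.5343 -0.3285  0.12  ] [ 0.5604 -0.3275  0.12  ] [ 0.5092 -0.3295  0.12  ]
strip [ 0.5556 -0.3246  0.035 ] [ 0.5329 -0.3521  0.035 ]
```

```bash
python3 - <<'E'
import cv2,numpy as np
a=cv2.imread("pics/top0.png")
f=lambda x,y,w:cv2.resize(a[y:y+w,x:x+w],(400,400),interpolation=cv2.INTER_CUBIC)
g=np.hstack([f(292,209,22),f(391,218,22)])
cv2.imwrite("pics/z.png",g)
E
```

```text
(no output)
```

View pics/z.png

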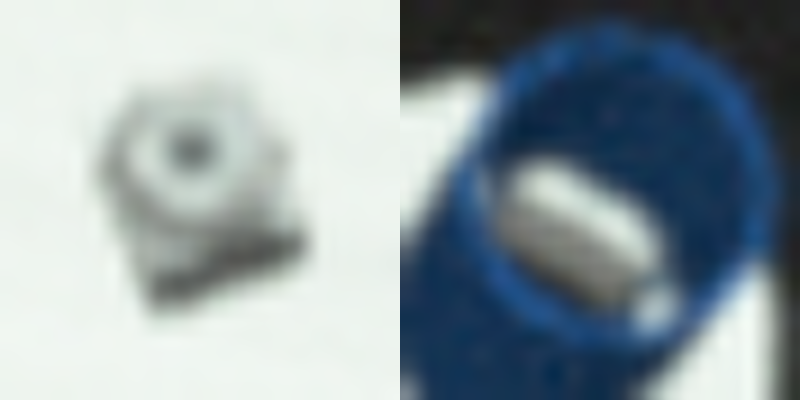

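```bash
python3 - <<'E'
from h import *
k=22/400
D=lambda u,v,z:ray("top",292+u*k-.5,209+v*k-.5,z)
L=lambda u,v,z:ray("top",391+(u-400)*k-.5,218+v*k-.5,z)
ang=lambda a,b:np.degrees(np.arctan2(*(b-a)[1::-1]))%90
print("drive",ang(D(150,310,.06),D(305,250,.06)),ang(D(105,180,.092),D(150,310,.06)),"len",np.linalg.norm(D(150,310,.06)-D(305,250,.06)))
print("sleeve",ang(L(500,205,.035),L(640,280,.035)))
print("nosehole",D(190,150,.104),"base mid",D(227,280,.06), L(615,185,.12))
print("yellow",ray("top",391,286,.006), "tube",ray("top",421,205,.0),"amber",ray("top",180,245,0))
for p in [(.581,-.0445,.104),(.5355,-.3305,.12)]: print(proj("top",p),proj("side",p))
E
```

```text
drive 19.723538857645167 20.233558954489382 len 0.027308264235447906
sleeve 58.76926276559294
nosehole [ 0.58344477 -0.04315503  0.104     ] base mid [ 0.5723465  -0.04689593  0.06      ] [ 0.5371902  -0.32889705  0.12      ]
yellow [ 0.38352623 -0.30217691  0.006     ] tube [ 0.63447855 -0.41371055  0.        ] amber [0.53319525 0.33964568 0.        ]
[302.43503185 217.55187184] [292.13793953 241.15462585]
[402.92831856 228.23380047] [324.60395088 194.16161135]
```

```bash
cat >> h.py <<'E'
from scipy.spatial.transform import Rotation as Ro
def go(p,yaw):
    from cell import env
    o=env.get_obs();R=Ro.from_euler("xyz",o["tool_rot"],degrees=True);T_=Ro.from_euler("xyz",[180,0,yaw],degrees=True)
    print("t",round(o["time_s"],2),"at",o["tool_pos"].round(4),o["tool_rot"].round(2),"q",o["qpos"].round(0),"f",o["force"].round(1),"w",round(o["grip_width"],4))
    print("xyz cm",(R.inv().apply(np.array(p)-o["tool_pos"])*100).round(2),"twist",(R.inv()*T_).as_rotvec(degrees=True).round(2))
E
python3 -c "
from h import *
go([.5357,-.33,.404],116)"
```

```text
t 0.1 at [ 0.1707 -0.627   0.4038] [-179.9     0.     15.23] q [76. 18. -4. 83.  1. 79. -3.] f [ 0.5  0.2 -0.2] w 0.0868
xyz cm [ 4.302e+01 -1.907e+01  1.000e-02] twist [-8.0000e-02 -9.0000e-02 -1.0077e+02]
```

Request:
{"api": "servo_tool", "payload": {
  "plan": [
    {"xyz":[43,-19.1,0],"twist":[0,0,-100.8],"jaw":0},
    {"xyz":[43,-19.1,0],"twist":[0,0,-100.8],"jaw":0},
    {"xyz":[43,-19.1,0],"twist":[0,0,-100.8],"jaw":0},
    {"xyz":[43,-19.1,0],"twist":[0,0,-100.8],"jaw":0},
    {"xyz":[43,-19.1,0],"twist":[0,0,-100.8],"jaw":0},
    {"xyz":[43,-19.1,0],"twist":[0,0,-100.8],"jaw":0},
    {"xyz":[43,-19.1,0],"twist":[0,0,-100.8],"jaw":0},
    {"xyz":[43,-19.1,0],"twist":[0,0,-100.8],"jaw":0},
    {"xyz":[43,-19.1,0],"twist":[0,0,-100.8],"jaw":0},
    {"xyz":[43,-19.1,0],"twist":[0,0,-100.8],"jaw":0}
  ]
}}

```text
time_s: 0.93
tool_pos: [0.4948, -0.3624, 0.4045]
tool_rot: [-180.0, 0.0, 87.2]
force: [0.3, -0.7, 0.4]
grip_width: 0.0869
grasp_force: 0.0
```

```bash
python3 -c "
from h import *
go([.5357,-.33,.404],116)"
```

```text
t 0.93 at [ 0.4948 -0.3624  0.4045] [-179.97    0.     87.19] q [ 55.  16. -26.  88.   7.  78.  26.] f [ 0.3 -0.7  0.4] w 0.0869
xyz cm [3.43 3.93 0.05] twist [ -0.03  -0.   -28.81]
```

Request:
{"api": "servo_tool", "payload": {
  "plan": [
    {"xyz":[3.3,3.8,0],"twist":[0,0,-28.8],"jaw":0},
    {"xyz":[3.3,3.8,0],"twist":[0,0,-28.8],"jaw":0},
    {"xyz":[3.3,3.8,0],"twist":[0,0,-28.8],"jaw":0},
    {"xyz":[3.3,3.8,0],"twist":[0,0,-28.8],"jaw":0},
    {"xyz":[3.3,3.8,0],"twist":[0,0,-28.8],"jaw":0},
    {"xyz":[3.3,3.8,0],"twist":[0,0,-28.8],"jaw":0},
    {"xyz":[3.3,3.8,0],"twist":[0,0,-28.8],"jaw":0}
  ]
}}

```text
time_s: 1.52
tool_pos: [0.5332, -0.3334, 0.4045]
tool_rot: [-180.0, -0.0, 115.4]
force: [-0.6, -0.1, -0.4]
grip_width: 0.0869
grasp_force: 0.0
```

```bash
python3 -c "
from h import *
go([.5357,-.33,.269],116)"
```

```text
t 1.52 at [ 0.5332 -0.3334  0.4045] [-1.7998e+02 -2.0000e-02  1.1543e+02] q [ 54.  18. -31.  86.   9.  79.  48.] f [-0.6 -0.1 -0.4] w 0.0869
xyz cm [ 0.2   0.38 13.55] twist [-0.02 -0.02 -0.57]
```

Request:
{"api": "servo_tool", "payload": {
  "plan": [
    {"xyz":[0.2,0.3,3],"twist":[0,0,0],"jaw":0},
    {"xyz":[0.2,0.3,6],"twist":[0,0,0],"jaw":0},
    {"xyz":[0.2,0.3,9],"twist":[0,0,0],"jaw":0},
    {"xyz":[0.2,0.3,11],"twist":[0,0,0],"jaw":0},
    {"xyz":[0.2,0.3,12.5],"twist":[0,0,0],"jaw":0},
    {"xyz":[0.2,0.3,13.5],"twist":[0,0,0],"jaw":0},
    {"xyz":[0.2,0.3,13.5],"twist":[0,0,0],"jaw":0},
    {"xyz":[0.2,0.3,13.5],"twist":[0,0,0],"jaw":0}
  ]
}}

```text
time_s: 2.18
tool_pos: [0.5353, -0.3302, 0.2699]
tool_rot: [-180.0, -0.0, 115.6]
force: [-0.2, -1.1, -0.1]
grip_width: 0.0871
grasp_force: 0.0
```

```bash
python3 - <<'E'
from h import *
import cv2
from cell import env
go([.5357,-.33,.269],116)
c=env.read_camera("top")["img"][:,:,::-1];s=env.read_camera("side")["img"][:,:,::-1]
a=cv2.resize(c[190:290,350:450],(400,400),interpolation=cv2.INTER_CUBIC)
b=cv2.resize(s[140:260,270:390],(400,400),interpolation=cv2.INTER_CUBIC)
cv2.imwrite("pics/g1.png",np.hstack([a,b]))
E
```

```text
t 2.18 at [ 0.5353 -0.3302  0.2699] [-179.99   -0.    115.57] q [ 53.  24. -29.  94.  13.  65.  46.] f [-0.2 -1.1 -0.1] w 0.0871
xyz cm [-0.    0.05  0.09] twist [-0.01 -0.   -0.43]
```

View pics/g1.png

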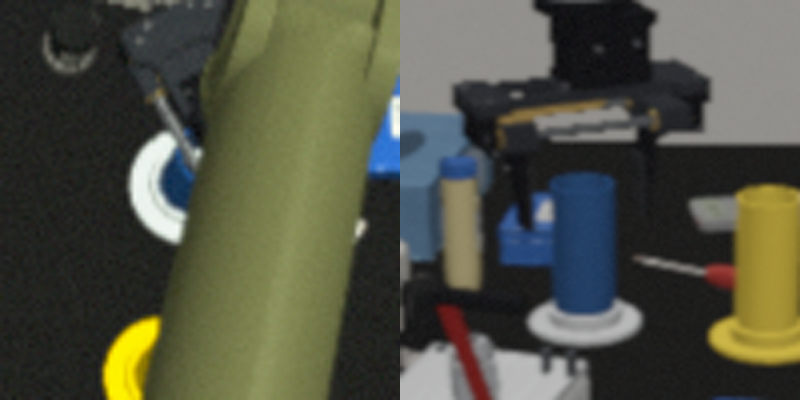

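Request:
{"api": "servo_tool", "payload": {
  "newtons": 35,
  "plan": [
    {"xyz":[0,0,0],"twist":[0,0,0],"jaw":1},
    {"xyz":[0,0,0],"twist":[0,0,0],"jaw":1},
    {"xyz":[0,0,0],"twist":[0,0,0],"jaw":1},
    {"xyz":[0,0,0],"twist":[0,0,0],"jaw":1},
    {"xyz":[0,0,0],"twist":[0,0,0],"jaw":1},
    {"xyz":[0,0,0],"twist":[0,0,0],"jaw":1},
    {"xyz":[0,0,0],"twist":[0,0,0],"jaw":1},
    {"xyz":[0,0,0],"twist":[0,0,0],"jaw":1},
    {"xyz":[0,0,0],"twist":[0,0,0],"jaw":1},
    {"xyz":[0,0,0],"twist":[0,0,0],"jaw":1}
  ]
}}

```text
time_s: 3.12
tool_pos: [0.5356, -0.3298, 0.2699]
tool_rot: [180.0, 0.0, 115.7]
force: [1.7, 0.1, 0.6]
grip_width: 0.0495
grasp_force: 35.0
```

Request:
{"api": "servo_tool", "payload": {
  "plan": [
    {"xyz":[0,0,-1],"twist":[0,0,0],"jaw":1},
    {"xyz":[0,0,-3],"twist":[0,0,0],"jaw":1},
    {"xyz":[0,0,-6],"twist":[0,0,0],"jaw":1},
    {"xyz":[0,0,-9],"twist":[0,0,0],"jaw":1},
    {"xyz":[0,0,-11],"twist":[0,0,0],"jaw":1},
    {"xyz":[0,0,-12.5],"twist":[0,0,0],"jaw":1},
    {"xyz":[0,0,-13],"twist":[0,0,0],"jaw":1},
    {"xyz":[0,0,-13],"twist":[0,0,0],"jaw":1}
  ]
}}

```text
time_s: 3.78
tool_pos: [0.5353, -0.3302, 0.4012]
tool_rot: [180.0, 0.1, 115.6]
force: [-0.2, -0.5, -3.4]
grip_width: 0.0493
grasp_force: 35.0
```

```bash
python3 -c "
from h import *
go([.581,-.0435,.40],77)"
```

```text
t 3.78 at [ 0.5353 -0.3302  0.4012] [1.7997e+02 1.2000e-01 1.1563e+02] q [ 54.  18. -31.  86.  10.  78.  48.] f [-0.2 -0.5 -3.4] w 0.0493
xyz cm [23.87 16.52  0.08] twist [ 0.07  0.1  38.63]
```

Request:
{"api": "servo_tool", "payload": {
  "plan": [
    {"xyz":[3,2,0],"twist":[0,0,5],"jaw":1},
    {"xyz":[6,4,0],"twist":[0,0,10],"jaw":1},
    {"xyz":[9,6.2,0],"twist":[0,0,15],"jaw":1},
    {"xyz":[12,8.3,0],"twist":[0,0,20],"jaw":1},
    {"xyz":[15,10.4,0],"twist":[0,0,25],"jaw":1},
    {"xyz":[18,12.5,0],"twist":[0,0,30],"jaw":1},
    {"xyz":[20.5,14.2,0],"twist":[0,0,34],"jaw":1},
    {"xyz":[22.5,15.6,0],"twist":[0,0,37],"jaw":1},
    {"xyz":[23.9,16.5,0],"twist":[0,0,38.6],"jaw":1},
    {"xyz":[23.9,16.5,0],"twist":[0,0,38.6],"jaw":1}
  ]
}}

```text
time_s: 4.62
tool_pos: [0.5802, -0.0376, 0.3982]
tool_rot: [-179.8, -0.2, 77.4]
force: [-1.0, -0.0, -2.5]
grip_width: 0.0495
grasp_force: 35.0
```

Request:
{"api": "servo_tool", "payload": {
  "plan": [
    {"xyz":[0,0,0],"twist":[0,0,0],"jaw":1},
    {"xyz":[0,0,0],"twist":[0,0,0],"jaw":1}
  ]
}}

```text
time_s: 4.78
tool_pos: [0.5802, -0.0445, 0.3985]
tool_rot: [-179.9, 0.1, 77.0]
force: [-0.6, -0.5, -2.2]
grip_width: 0.0498
grasp_force: 35.0
```

```bash
python3 - <<'E'
from h import *
import cv2
from cell import env
go([.581,-.0435,.40],77)
c=env.read_camera("top")["img"][:,:,::-1];s=env.read_camera("side")["img"][:,:,::-1]
a=cv2.resize(c[170:270,250:350],(400,600),interpolation=cv2.INTER_CUBIC)[:,:]
b=cv2.resize(s[165:285,245:325],(400,600),interpolation=cv2.INTER_CUBIC)
cv2.imwrite("pics/g2.png",np.hstack([a,b]))
E
```

```text
t 4.78 at [ 0.5802 -0.0445  0.3985] [-1.7988e+02  9.0000e-02  7.7010e+01] q [ 32.  13. -35.  93.   8.  77. -17.] f [-0.6 -0.5 -2.2] w 0.0498
xyz cm [ 0.11  0.05 -0.15] twist [-0.12  0.09  0.01]
```

View pics/g2.png

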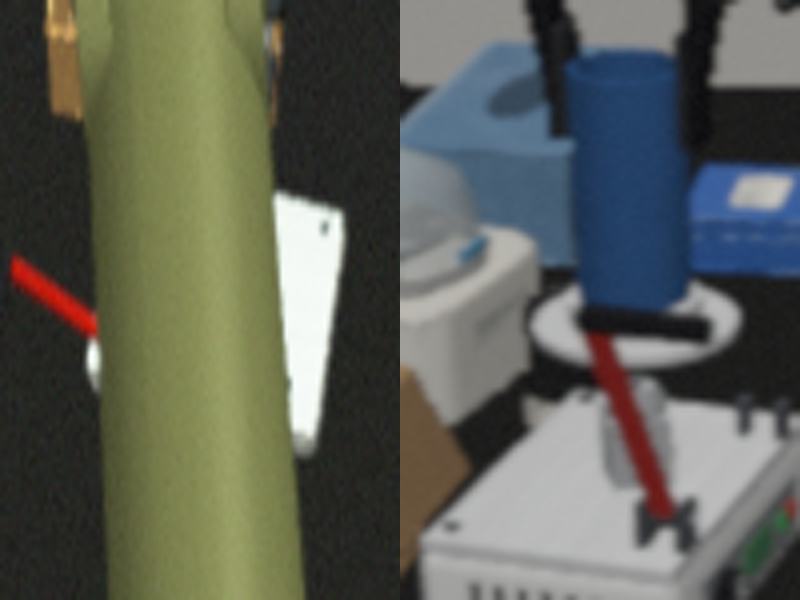

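```bash
python3 - <<'E'
from h import *
for p in [(.5802,-.0445,.2495),(.5802,-.0445,.1295),(.581,-.0435,.104),(.581,-.0435,.06)]: print(p,proj("side",p))
k=22/400
print(ray("side",289.4,178.6,.2495),ray("side",292.1,230,.1295+.003))
# measured drive base corners etc
E
```

```text
(0.5802, -0.0445, 0.2495) [289.84804196 177.33255308]
(0.5802, -0.0445, 0.1295) [292.05011683 230.36474697]
(0.581, -0.0435, 0.104) [292.07357957 241.32801339]
(0.581, -0.0435, 0.06) [292.83763775 259.59837201]
[ 0.57978437 -0.03518843  0.2495    ] [ 0.57919651 -0.03906112  0.1325    ]
```

Request:
{"api": "servo_tool", "payload": {
  "plan": [
    {"xyz":[0.1,0.16,0],"twist":[0,0,0],"jaw":1},
    {"xyz":[0.1,0.16,1],"twist":[0,0,0],"jaw":1},
    {"xyz":[0.1,0.16,1.8],"twist":[0,0,0],"jaw":1},
    {"xyz":[0.1,0.16,2.2],"twist":[0,0,0],"jaw":1},
    {"xyz":[0.1,0.16,2.5],"twist":[0,0,0],"jaw":1},
    {"xyz":[0.1,0.16,2.7],"twist":[0,0,0],"jaw":1},
    {"xyz":[0.1,0.16,2.9],"twist":[0,0,0],"jaw":1},
    {"xyz":[0.1,0.16,2.9],"twist":[0,0,0],"jaw":1}
  ]
}}

```text
time_s: 5.55
tool_pos: [0.5823, -0.0425, 0.3704]
tool_rot: [-180.0, 0.0, 77.1]
force: [0.5, 0.0, -2.2]
grip_width: 0.0495
grasp_force: 35.0
```

```bash
python3 -c "
from h import *
go([.582,-.044,.362],77)
from cell import env
print(env.get_obs()['wrist_torque'])"
```

```text
t 5.55 at [ 0.5823 -0.0425  0.3704] [-179.98    0.     77.06] q [ 32.  15. -35.  95.   9.  74. -18.] f [ 0.5  0.  -2.2] w 0.0495
xyz cm [-0.16  0.    0.84] twist [-0.02  0.    0.06]
[-0.04947506 -0.09076852 -0.02791852]
```

Continue down gently to the shoulder (TCP about 0.362).

Request:
{"api": "servo_tool", "payload": {
  "plan": [
    {"xyz":[-0.08,0,0.2],"twist":[0,0,0],"jaw":1},
    {"xyz":[-0.08,0,0.4],"twist":[0,0,0],"jaw":1},
    {"xyz":[-0.08,0,0.6],"twist":[0,0,0],"jaw":1},
    {"xyz":[-0.08,0,0.8],"twist":[0,0,0],"jaw":1},
    {"xyz":[-0.08,0,1.0],"twist":[0,0,0],"jaw":1},
    {"xyz":[-0.08,0,1.0],"twist":[0,0,0],"jaw":1}
  ]
}}

```text
time_s: 6.05
tool_pos: [0.582, -0.0433, 0.3602]
tool_rot: [-180.0, 0.0, 77.1]
force: [-0.2, 0.3, -2.6]
grip_width: 0.0497
grasp_force: 35.0
```

```bash
python3 -c "
from h import *
go([.582,-.044,.362],77)
from cell import env
print(env.get_obs()['wrist_torque'])"
```

```text
t 6.05 at [ 0.582  -0.0433  0.3602] [-1.7995e+02  1.0000e-02  7.7050e+01] q [ 32.  15. -35.  95.   9.  73. -18.] f [-0.2  0.3 -2.6] w 0.0497
xyz cm [-0.07  0.01 -0.18] twist [-0.05  0.01  0.05]
[-0.03226293 -0.03855342 -0.0062561 ]
```

Request:
{"api": "servo_tool", "payload": {
  "plan": [
    {"xyz":[0,0,0.2],"twist":[0,0,0],"jaw":1},
    {"xyz":[0,0,0.4],"twist":[0,0,0],"jaw":1},
    {"xyz":[0,0,0.6],"twist":[0,0,0],"jaw":1},
    {"xyz":[0,0,0.6],"twist":[0,0,0],"jaw":1}
  ]
}}

```text
time_s: 6.38
tool_pos: [0.582, -0.0433, 0.3542]
tool_rot: [-180.0, 0.0, 77.1]
force: [-1.3, 0.2, -1.7]
grip_width: 0.0498
grasp_force: 35.0
```

```bash
python3 -c "
from h import *
go([.582,-.044,.331],77)
from cell import env
print(env.get_obs()['wrist_torque'])"
```

```text
t 6.38 at [ 0.582  -0.0433  0.3542] [-1.7995e+02  1.0000e-02  7.7050e+01] q [ 32.  15. -35.  96.   9.  72. -18.] f [-1.3  0.2 -1.7] w 0.0498
xyz cm [-0.07  0.01  2.32] twist [-0.05  0.01  0.05]
[-0.04529441 -0.03874542 -0.02270537]
```

Request:
{"api": "servo_tool", "payload": {
  "plan": [
    {"xyz":[0,0,0.4],"twist":[0,0,0],"jaw":1},
    {"xyz":[0,0,0.8],"twist":[0,0,0],"jaw":1},
    {"xyz":[0,0,1.2],"twist":[0,0,0],"jaw":1},
    {"xyz":[0,0,1.6],"twist":[0,0,0],"jaw":1},
    {"xyz":[0,0,1.9],"twist":[0,0,0],"jaw":1},
    {"xyz":[0,0,2.1],"twist":[0,0,0],"jaw":1},
    {"xyz":[0,0,2.3],"twist":[0,0,0],"jaw":1},
    {"xyz":[0,0,2.4],"twist":[0,0,0],"jaw":1},
    {"xyz":[0,0,2.45],"twist":[0,0,0],"jaw":1}
  ]
}}

```text
time_s: 7.13
tool_pos: [0.5822, -0.0433, 0.3301]
tool_rot: [-180.0, 0.0, 77.1]
force: [1.0, -0.3, -2.7]
grip_width: 0.0495
grasp_force: 35.0
```

```bash
python3 - <<'E'
from h import *
import cv2
from cell import env
go([.582,-.044,.330],77)
print(env.get_obs()['wrist_torque'])
s=env.read_camera("side")["img"][:,:,::-1]
cv2.imwrite("pics/g3.png",cv2.resize(s[165:285,225:345],(600,600),interpolation=cv2.INTER_CUBIC))
E
```

```text
t 7.13 at [ 0.5822 -0.0433  0.3301] [-1.7999e+02  1.0000e-02  7.7050e+01] q [ 31.  16. -35.  97.  10.  69. -19.] f [ 1.  -0.3 -2.7] w 0.0495
xyz cm [-0.07 -0.    0.01] twist [-0.01  0.01  0.05]
[-0.10479985 -0.08403653  0.01761512]
```

View pics/g3.png

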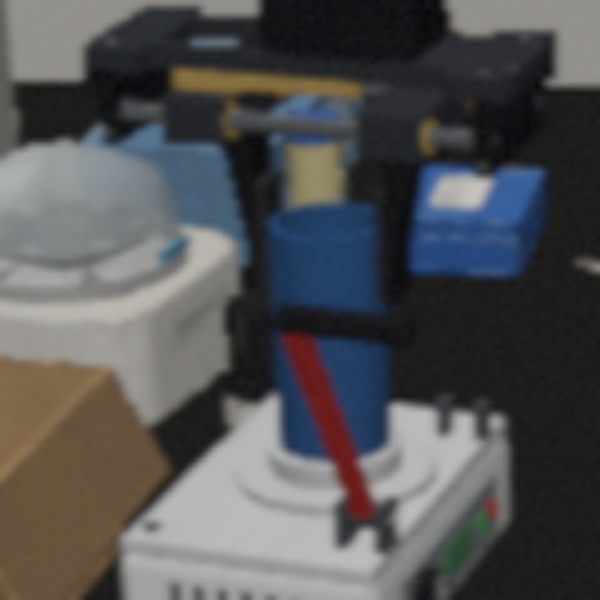

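The side view shows the sleeve on the drive with its flange (about 335,470) at deck level and the latch still open. I'll press on to contact, then release.

Request:
{"api": "servo_tool", "payload": {
  "plan": [
    {"xyz":[0,0,0.1],"twist":[0,0,0],"jaw":1},
    {"xyz":[0,0,0.2],"twist":[0,0,0],"jaw":1},
    {"xyz":[0,0,0.2],"twist":[0,0,0],"jaw":1},
    {"xyz":[0,0,0.2],"twist":[0,0,0],"jaw":1}
  ]
}}

```text
time_s: 7.52
tool_pos: [0.5824, -0.0432, 0.3297]
tool_rot: [179.9, 0.0, 77.0]
force: [-1.8, -0.6, 5.8]
grip_width: 0.0498
grasp_force: 35.0
```

Request:
{"api": "servo_tool", "payload": {
  "plan": [
    {"xyz":[0,0,0],"twist":[0,0,0],"jaw":0},
    {"xyz":[0,0,0],"twist":[0,0,0],"jaw":0},
    {"xyz":[0,0,0],"twist":[0,0,0],"jaw":0},
    {"xyz":[0,0,0],"twist":[0,0,0],"jaw":0},
    {"xyz":[0,0,0],"twist":[0,0,0],"jaw":0},
    {"xyz":[0,0,0],"twist":[0,0,0],"jaw":0},
    {"xyz":[0,0,0],"twist":[0,0,0],"jaw":0}
  ]
}}

```text
time_s: 8.1
tool_pos: [0.5822, -0.0433, 0.3281]
tool_rot: [-180.0, 0.0, 77.1]
force: [0.5, -0.2, 1.1]
grip_width: 0.0844
grasp_force: 0.0
```

Request:
{"api": "servo_tool", "payload": {
  "plan": [
    {"xyz":[0,0,-2],"twist":[0,0,0],"jaw":0},
    {"xyz":[0,0,-5],"twist":[0,0,0],"jaw":0},
    {"xyz":[0,0,-9],"twist":[0,0,0],"jaw":0},
    {"xyz":[0,0,-12],"twist":[0,0,0],"jaw":0},
    {"xyz":[0,0,-14],"twist":[0,0,0],"jaw":0},
    {"xyz":[0,0,-14],"twist":[0,0,0],"jaw":0}
  ]
}}

```text
time_s: 8.6
tool_pos: [0.583, -0.0427, 0.4737]
tool_rot: [179.5, -0.0, 77.1]
force: [-0.3, 0.2, 0.7]
grip_width: 0.0867
grasp_force: 0.0
```

```bash
python3 - <<'E'
from h import *
import cv2
from cell import env
yaw=-13;c=Ro.from_euler("z",yaw,degrees=True)
M=lambda p:c.apply(p)+[.582,-.044,0]
for a in (1.8,2,2.2):
    P=M([-.068,.062-.134*np.cos(a),.0735+.134*np.sin(a)]);print(a,P.round(4),proj("side",P),proj("top",P))
go([.5,.06,.45],77)
s=env.read_camera("side")["img"][:,:,::-1]
cv2.imwrite("pics/g4.png",cv2.resize(s[185:285,245:345],(600,600),interpolation=cv2.INTER_CUBIC))
E
```

```text
1.8 [0.5365 0.0614 0.204 ] [304.94631107 215.12975785] [261.53985936 226.00686953]
2 [0.5422 0.086  0.1953] [300.61176289 223.6325645 ] [252.77786513 224.98367776]
2.2 [0.5474 0.1085 0.1818] [296.63995146 234.36106475] [245.23738625 224.53497081]
t 8.6 at [ 0.583  -0.0427  0.4737] [ 1.795e+02 -4.000e-02  7.706e+01] q [ 32.  12. -36.  86.   7.  84. -16.] f [-0.3  0.2  0.7] w 0.0867
xyz cm [  8.15 -10.41   2.29] twist [ 0.5  -0.04  0.05]
```

View pics/g4.png

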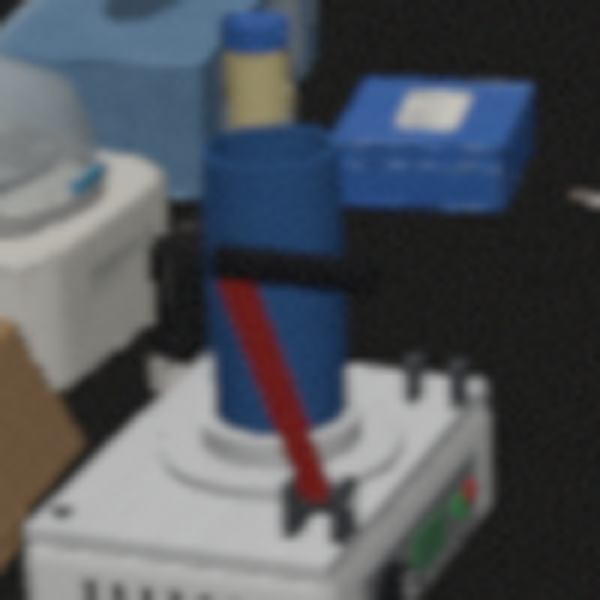

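```bash
cat >> h.py <<'E'
_c=Ro.from_euler("z",-13,degrees=True)
M=lambda p:_c.apply(p)+[.582,-.0435,0]
peg=lambda a,x=-.076:M([x,.062-.134*np.cos(a),.0735+.134*np.sin(a)])
E
python3 - <<'E'
from h import *
for a in (1.9,2,2.1,2.2):
    print(a,[((proj("side",peg(a,x))-[244.5,184.5])*6).round() for x in (-.033,-.043,-.093)],proj("top",peg(a,-.038)).round(1), peg(a).round(4))
a=d["top"]["img"].astype(int);m=(a[...,0]>120)&(a[...,1]<60);m[:,330:]=0;m[:180]=0;m[260:]=0
v,u=np.where(m);print("red top extent",u.min(),v[u==u.min()],u.max())
go(peg(2.1)+[0,0,.264],167)
E
```

```text
1.9 [array([249., 198.]), array([278., 201.]), array([422., 215.])] [259.3 214.8] [0.5316 0.0762 0.2003]
2 [array([236., 225.]), array([264., 228.]), array([410., 243.])] [255.1 214.4] [0.5344 0.0883 0.1953]
2.1 [array([223., 255.]), array([252., 258.]), array([398., 274.])] [251.1 214.1] [0.5371 0.0999 0.1892]
2.2 [array([211., 289.]), array([240., 292.]), array([386., 308.])] [247.5 214.1] [0.5396 0.1108 0.1818]
red top extent 253 [213 214 215] 279
t 8.65 at [ 0.5827 -0.0429  0.4709] [ 1.7971e+02 -2.0000e-02  7.7060e+01] q [ 32.  12. -36.  86.   7.  84. -16.] f [ 0.  -0.8 -0.7] w 0.087
xyz cm [12.9  -7.65  1.74] twist [  0.25   0.21 -89.94]
```

Request:
{"api": "servo_tool", "payload": {
  "plan": [
    {"xyz":[1.5,-0.9,0],"twist":[0,0,-7],"jaw":0},
    {"xyz":[3,-1.8,0],"twist":[0,0,-14],"jaw":0},
    {"xyz":[4.5,-2.7,0],"twist":[0,0,-21],"jaw":0},
    {"xyz":[6,-3.6,0],"twist":[0,0,-28],"jaw":0},
    {"xyz":[7.5,-4.5,0],"twist":[0,0,-35],"jaw":0},
    {"xyz":[9,-5.4,0],"twist":[0,0,-42],"jaw":0},
    {"xyz":[10.5,-6.3,0],"twist":[0,0,-49],"jaw":0},
    {"xyz":[12,-7.1,0],"twist":[0,0,-56],"jaw":0},
    {"xyz":[12.7,-7.6,0],"twist":[0,0,-63],"jaw":0},
    {"xyz":[12.7,-7.6,0],"twist":[0,0,-70],"jaw":0}
  ]
}}

```text
time_s: 9.48
tool_pos: [0.5353, 0.1003, 0.4669]
tool_rot: [-180.0, -0.1, 147.7]
force: [-0.1, -0.2, 1.1]
grip_width: 0.0871
grasp_force: 0.0
```

Request:
{"api": "servo_tool", "payload": {
  "plan": [
    {"xyz":[0,0,0],"twist":[0,0,-7],"jaw":0},
    {"xyz":[0,0,0],"twist":[0,0,-14],"jaw":0},
    {"xyz":[0,0,0],"twist":[0,0,-20],"jaw":0},
    {"xyz":[0,0,0],"twist":[0,0,-20],"jaw":0},
    {"xyz":[0,0,0],"twist":[0,0,-20],"jaw":0}
  ]
}}

```text
time_s: 9.9
tool_pos: [0.5364, 0.0973, 0.467]
tool_rot: [-180.0, -0.1, 166.9]
force: [-1.1, -0.2, -0.8]
grip_width: 0.087
grasp_force: 0.0
```

```bash
python3 -c "
from h import *
go(peg(2.07,-.074)+[0,0,.164],167)"
```

```text
t 9.9 at [0.5364 0.0973 0.467 ] [-1.7997e+02 -1.1000e-01  1.6687e+02] q [ 32.   8. -49.  91.   6.  84.  59.] f [-1.1 -0.2 -0.8] w 0.087
xyz cm [-0.23 -0.07 11.18] twist [-0.03 -0.11 -0.13]
```

Request:
{"api": "servo_tool", "payload": {
  "newtons": 12,
  "plan": [
    {"xyz":[-0.2,0,2],"twist":[0,0,0],"jaw":0},
    {"xyz":[-0.2,0,5],"twist":[0,0,0],"jaw":0},
    {"xyz":[-0.2,0,8],"twist":[0,0,0],"jaw":0},
    {"xyz":[-0.2,0,10],"twist":[0,0,0],"jaw":0},
    {"xyz":[-0.2,0,11],"twist":[0,0,0],"jaw":0},
    {"xyz":[-0.2,0,11],"twist":[0,0,0],"jaw":0}
  ]
}}

```text
time_s: 10.4
tool_pos: [0.5376, 0.0966, 0.3555]
tool_rot: [-179.9, -0.3, 167.0]
force: [0.5, -0.7, 0.1]
grip_width: 0.0867
grasp_force: 0.0
```

```bash
python3 - <<'E'
from h import *
import cv2
from cell import env
go(peg(2.07,-.074)+[0,0,.164],167)
s=env.read_camera("side")["img"][:,:,::-1]
cv2.imwrite("pics/g5.png",cv2.resize(s[165:285,245:365],(600,600),interpolation=cv2.INTER_CUBIC))
E
```

```text
t 10.4 at [0.5376 0.0966 0.3555] [-179.93   -0.27  166.95] q [ 30.  13. -48. 100.  10.  72.  56.] f [ 0.5 -0.7  0.1] w 0.0867
xyz cm [-0.07 -0.04  0.04] twist [-0.07 -0.27 -0.05]
```

View pics/g5.png

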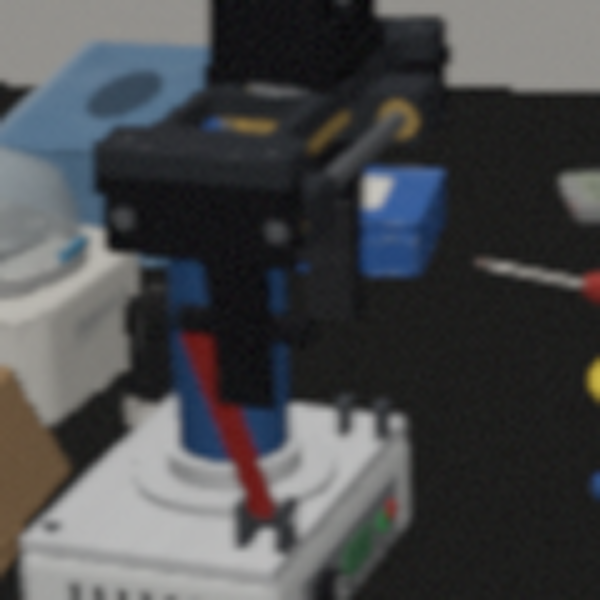

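The near finger (220–275, tip at 405) covers the peg at row 325, clear of the bar and short of the tip at 305. Closing.

Request:
{"api": "servo_tool", "payload": {
  "newtons": 12,
  "plan": [
    {"xyz":[0,0,0],"twist":[0,0,0],"jaw":1},
    {"xyz":[0,0,0],"twist":[0,0,0],"jaw":1},
    {"xyz":[0,0,0],"twist":[0,0,0],"jaw":1},
    {"xyz":[0,0,0],"twist":[0,0,0],"jaw":1},
    {"xyz":[0,0,0],"twist":[0,0,0],"jaw":1},
    {"xyz":[0,0,0],"twist":[0,0,0],"jaw":1},
    {"xyz":[0,0,0],"twist":[0,0,0],"jaw":1},
    {"xyz":[0,0,0],"twist":[0,0,0],"jaw":1},
    {"xyz":[0,0,0],"twist":[0,0,0],"jaw":1},
    {"xyz":[0,0,0],"twist":[0,0,0],"jaw":1}
  ]
}}

```text
time_s: 11.28
tool_pos: [0.5385, 0.097, 0.3582]
tool_rot: [-180.0, -0.0, 167.0]
force: [-0.6, -0.1, 1.2]
grip_width: 0.0282
grasp_force: 0.0
```

Request:
{"api": "servo_tool", "payload": {
  "plan": [
    {"xyz":[0,0,0],"twist":[0,0,0],"jaw":1},
    {"xyz":[0,0,0],"twist":[0,0,0],"jaw":1},
    {"xyz":[0,0,0],"twist":[0,0,0],"jaw":1},
    {"xyz":[0,0,0],"twist":[0,0,0],"jaw":1}
  ]
}}

```text
time_s: 11.62
tool_pos: [0.5386, 0.0978, 0.3587]
tool_rot: [179.9, 0.0, 167.1]
force: [0.5, 2.5, 2.3]
grip_width: 0.0115
grasp_force: 12.0
```

```bash
python3 - <<'E'
from h import *
from cell import env
o=env.get_obs();p=_c.inv().apply(o["tool_pos"]-[.582,-.0435,0]);print("mixer",p,o["force"],o["grip_width"])
y=p[1];a0=np.arccos((.062-y)/.134);print("a0",a0,"pegz",.0735+.134*np.sin(a0),"grasp z",p[2]-.164)
for a in np.linspace(a0,0,19)[1:]: print(round(a,2),"y",round((.062-.134*np.cos(a)-y)*100,2),"z",round(-(np.sin(a)-np.sin(a0))*13.4,2))
E
```

```text
Traceback (most recent call last):
NameError: name '_c' is not defined
```

```bash
python3 - <<'E'
from h import *
from h import _c
from cell import env
o=env.get_obs();p=_c.inv().apply(o["tool_pos"]-[.582,-.0435,0]);print("mixer",p,o["force"],o["grip_width"])
y=p[1];a0=np.arccos((.062-y)/.134);print("a0",a0,"pegz",.0735+.134*np.sin(a0),"grasp z",p[2]-.164)
for a in np.linspace(a0,0,19)[1:]: print(round(a,2),"y",round((.062-.134*np.cos(a)-y)*100,1),"z",round(-(np.sin(a)-np.sin(a0))*13.4,1))
E
```

```text
mixer [-0.07403648  0.12792899  0.3586606 ] [0.53540392 2.48772721 2.34676706] 0.011522224724563997
a0 2.0851903234734417 pegz 0.19015919939096593 grasp z 0.19466060131573862
1.97 y -1.4 z -0.7
1.85 y -2.9 z -1.2
1.74 y -4.4 z -1.5
1.62 y -5.9 z -1.7
1.51 y -7.5 z -1.7
1.39 y -9.0 z -1.5
1.27 y -10.5 z -1.1
1.16 y -12.0 z -0.6
1.04 y -13.3 z 0.1
0.93 y -14.6 z 1.0
0.81 y -15.8 z 2.0
0.7 y -16.9 z 3.1
0.58 y -17.8 z 4.3
0.46 y -18.6 z 5.7
0.35 y -19.2 z 7.1
0.23 y -19.6 z 8.6
0.12 y -19.9 z 10.1
0.0 y -20.0 z 11.7
```

Request:
{"api": "servo_tool", "payload": {
  "newtons": 15,
  "plan": [
    {"xyz":[0,-1.4,-0.7],"twist":[0,0,0],"jaw":1},
    {"xyz":[0,-2.9,-1.2],"twist":[0,0,0],"jaw":1},
    {"xyz":[0,-4.4,-1.5],"twist":[0,0,0],"jaw":1},
    {"xyz":[0,-5.9,-1.7],"twist":[0,0,0],"jaw":1},
    {"xyz":[0,-7.5,-1.7],"twist":[0,0,0],"jaw":1},
    {"xyz":[0,-9,-1.5],"twist":[0,0,0],"jaw":1},
    {"xyz":[0,-10.5,-1.1],"twist":[0,0,0],"jaw":1},
    {"xyz":[0,-12,-0.6],"twist":[0,0,0],"jaw":1},
    {"xyz":[0,-13.3,0.1],"twist":[0,0,0],"jaw":1},
    {"xyz":[0,-13.3,0.1],"twist":[0,0,0],"jaw":1}
  ]
}}

```text
time_s: 12.45
tool_pos: [0.5074, -0.0352, 0.3552]
tool_rot: [-179.9, -0.2, 166.8]
force: [-1.0, 1.0, -1.1]
grip_width: 0.011
grasp_force: 15.0
```

```bash
python3 - <<'E'
from h import *
from h import _c
from cell import env
go(peg(0,-.074)+[0,0,.1685],167)
o=env.get_obs();p=_c.inv().apply(o["tool_pos"]-[.582,-.0435,0]);print("mixer",p)
y=p[1];a0=np.arccos((.062-y)/.134);print("a0",a0,"pegz",.0735+.134*np.sin(a0),"grasp z",p[2]-.164)
for a in np.linspace(a0,0,10)[1:]: print(round(a,2),"y",round((.062-.134*np.cos(a)-y)*100,1),"z",round(-(np.sin(a)-np.sin(a0))*13.4,1))
E
```

```text
t 12.45 at [ 0.5074 -0.0352  0.3552] [-179.91   -0.23  166.82] q [ 43.   6. -44. 105.   4.  71.  74.] f [-1.   1.  -1.1] w 0.011
xyz cm [-0.12 -6.31 11.33] twist [-0.09 -0.23 -0.18]
mixer [-0.07454035 -0.0087074   0.35516693]
a0 1.0149443563568001 pegz 0.18732645969559558 grasp z 0.19116692806837135
0.9 y -1.2 z 0.9
0.79 y -2.4 z 1.9
0.68 y -3.4 z 3.0
0.56 y -4.3 z 4.2
0.45 y -5.0 z 5.5
0.34 y -5.6 z 6.9
0.23 y -6.0 z 8.4
0.11 y -6.2 z 9.9
0.0 y -6.3 z 11.4
```

Request:
{"api": "servo_tool", "payload": {
  "plan": [
    {"xyz":[0,-1.3,0.9],"twist":[0,0,0],"jaw":1},
    {"xyz":[0,-2.5,1.9],"twist":[0,0,0],"jaw":1},
    {"xyz":[0,-3.6,3.0],"twist":[0,0,0],"jaw":1},
    {"xyz":[0,-4.5,4.2],"twist":[0,0,0],"jaw":1},
    {"xyz":[0,-5.2,5.5],"twist":[0,0,0],"jaw":1},
    {"xyz":[0,-5.8,6.9],"twist":[0,0,0],"jaw":1},
    {"xyz":[0,-6.2,8.4],"twist":[0,0,0],"jaw":1},
    {"xyz":[0,-6.4,9.9],"twist":[0,0,0],"jaw":1},
    {"xyz":[0,-6.5,11.0],"twist":[0,0,0],"jaw":1},
    {"xyz":[0,-6.5,11.3],"twist":[0,0,0],"jaw":1}
  ]
}}

```text
time_s: 13.28
tool_pos: [0.4937, -0.0949, 0.2431]
tool_rot: [179.9, -0.2, 167.1]
force: [-7.6, 4.4, 14.9]
grip_width: 0.0112
grasp_force: 15.0
```

```bash
python3 - <<'E'
from h import *
from h import _c
from cell import env
go(peg(0,-.074)+[0,0,.168],167)
o=env.get_obs();p=_c.inv().apply(o["tool_pos"]-[.582,-.0435,0]);print("mixer",p,"grasp z",p[2]-.164)
E
```

```text
t 13.28 at [ 0.4937 -0.0949  0.2431] [179.94  -0.2  167.1 ] q [ 45.  13. -40. 113.  10.  58.  77.] f [-7.6  4.4 14.9] w 0.0112
xyz cm [-0.05 -0.21  0.16] twist [ 0.06 -0.2   0.1 ]
mixer [-0.07450919 -0.06994785  0.2430679 ] grasp z 0.07906789970055361
```

Request:
{"api": "servo_tool", "payload": {
  "plan": [
    {"xyz":[0,0,0.15],"twist":[0,0,0],"jaw":1},
    {"xyz":[0,0,0.25],"twist":[0,0,0],"jaw":1},
    {"xyz":[0,0,0.25],"twist":[0,0,0],"jaw":1}
  ]
}}

```text
time_s: 13.53
tool_pos: [0.4938, -0.0947, 0.2429]
tool_rot: [-180.0, -0.2, 167.1]
force: [-9.1, 4.9, 12.2]
grip_width: 0.0113
grasp_force: 15.0
```

```bash
python3 - <<'E'
from h import *
import cv2
from cell import env
go(peg(0,-.074)+[0,0,.168],167)
s=env.read_camera("side")["img"][:,:,::-1]
cv2.imwrite("pics/g6.png",cv2.resize(s[185:285,245:345],(600,600),interpolation=cv2.INTER_CUBIC))
E
```

```text
t 13.53 at [ 0.4938 -0.0947  0.2429] [-179.97   -0.2   167.12] q [ 45.  13. -40. 113.  10.  58.  77.] f [-9.1  4.9 12.2] w 0.0113
xyz cm [-0.04 -0.23  0.14] twist [-0.03 -0.2   0.12]
```

View pics/g6.png

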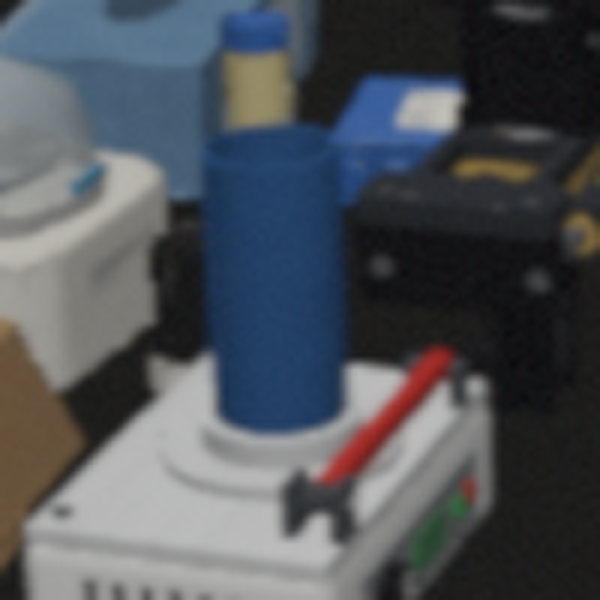

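Bar lies red and level between the cheeks (about 440,370), and the sleeve is seated. Release and rise.

Request:
{"api": "servo_tool", "payload": {
  "plan": [
    {"xyz":[0,0,0],"twist":[0,0,0],"jaw":0},
    {"xyz":[0,0,0],"twist":[0,0,0],"jaw":0},
    {"xyz":[0,0,0],"twist":[0,0,0],"jaw":0},
    {"xyz":[0,0,0],"twist":[0,0,0],"jaw":0},
    {"xyz":[0,0,0],"twist":[0,0,0],"jaw":0},
    {"xyz":[0,0,0],"twist":[0,0,0],"jaw":0},
    {"xyz":[0,0,0],"twist":[0,0,0],"jaw":0},
    {"xyz":[0,0,0],"twist":[0,0,0],"jaw":0}
  ]
}}

```text
time_s: 14.25
tool_pos: [0.4942, -0.096, 0.2417]
tool_rot: [-180.0, 0.0, 167.0]
force: [0.6, 0.6, -0.3]
grip_width: 0.0567
grasp_force: 0.0
```

Request:
{"api": "servo_tool", "payload": {
  "plan": [
    {"xyz":[0.5,0,-1],"twist":[0,0,0],"jaw":0},
    {"xyz":[0.5,0,-3],"twist":[0,0,0],"jaw":0},
    {"xyz":[0.5,0,-6],"twist":[0,0,0],"jaw":0},
    {"xyz":[0.5,0,-9],"twist":[0,0,0],"jaw":0},
    {"xyz":[0.5,0,-12],"twist":[0,0,0],"jaw":0},
    {"xyz":[0.5,0,-15],"twist":[0,0,0],"jaw":0},
    {"xyz":[0.5,0,-15],"twist":[0,0,0],"jaw":0},
    {"xyz":[0.5,0,-15],"twist":[0,0,0],"jaw":0}
  ]
}}

```text
time_s: 14.92
tool_pos: [0.4898, -0.0947, 0.3935]
tool_rot: [-179.9, 0.2, 167.0]
force: [-0.3, -0.2, -0.2]
grip_width: 0.0869
grasp_force: 0.0
```

```bash
python3 - <<'E'
from h import *
import cv2
from cell import env
go(peg(0,-.074)+[0,0,.168],167)
s=env.read_camera("side")["img"]
old=cv2.imread("pics/g6.png")
new=cv2.resize(s[185:285,245:345][:,:,::-1],(600,600),interpolation=cv2.INTER_CUBIC);cv2.imwrite("pics/g7.png",new)
r=lambda m:[(a.min(),a.max(),round(a.mean(),1)) for a in np.where((m[...,2]>130)&(m[...,1]<80)&(np.arange(600)[None]<470)&(np.arange(600)[:,None]>300))]
print(r(old),r(new))
b=lambda m:[(a.min(),a.max(),round(a.mean(),1)) for a in np.where((m[...,0].astype(int)-m[...,2]>50)&(np.arange(600)[None]<345)&(np.arange(600)[:,None]>200))]
print(b(old),b(new))
print("pred closed end",[((proj("side",peg(a,-.038))-[244.5,184.5])*6).round() for a in (0,.06)])
E
```

```text
t 14.92 at [ 0.4898 -0.0947  0.3935] [-179.94    0.23  167.04] q [ 48.   2. -41. 104.   2.  74.  84.] f [-0.3 -0.2 -0.2] w 0.0869
xyz cm [-0.37 -0.12 15.2 ] twist [-0.06  0.23  0.04]
[(np.int64(352), np.int64(481), np.float64(416.1)), (np.int64(321), np.int64(446), np.float64(386.2))] [(np.int64(351), np.int64(481), np.float64(415.8)), (np.int64(321), np.int64(446), np.float64(386.4))]
[(np.int64(201), np.int64(429), np.float64(309.4)), (np.int64(208), np.int64(344), np.float64(275.8))] [(np.int64(201), np.int64(429), np.float64(309.4)), (np.int64(208), np.int64(344), np.float64(275.8))]
pred closed end [array([446., 356.]), array([445., 337.])]
```

```bash
python3 -c "
from cell import env
print(env.sign_off())"
```

```text
the job is handed in; nothing more can be done
None
```

The blue sleeve is home on the drive with its flange on the deck. The red latch bar lies in its catch, the gripper is open and clear, and the job was handed in at about 15 s; no verdict was returned.

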